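# Lids on the jars before the biscuit firing

## Robot

A 7-joint arm with a two-finger parallel gripper is mounted at the origin on the work surface. World frame = base frame: x ahead of the robot, y to its left, z up, the work surface at z = 0. Lengths are in mm, angles in rad, forces in N, time in s.
With the tool pointing down it reaches from about 400 to 875 mm from the base axis. Payload 4.4 kg.
Tool frame: the origin (TCP) lies at the very end of the fingers, on their centre line; the grasp point (between the pads) lies 19 mm behind it; z points along the fingers, y is the line along which they close (so a half turn about z gives the same grasp; the last joint's range is limited). The gripper opens to 85 mm and grips with 20 to 120 N. Pads are 22 mm wide; open, the fingers measure 114 mm over their backs; the gripper's body (76 mm by 85 mm) begins 54 mm behind the grasp point. The pads swing forward as they close: fully open they stand 13 mm farther back than shut.
Start: joints at [-1.347, 0.628, 0.038, 1.517, -0.027, 0.996, -0.02], TCP at [185.72, 622.917, 231.313] pointing down, gripper open.
Joint ranges: [-3.06, 3.06], [-0.37, 2.12], [-1.25, 1.32], [0.18, 2.47], [-1.1, 4.24], [0.23, 1.98], [-2.94, 2.94]. Speed limits (rad/s): [2.57, 2.57, 3.14, 3.14, 3.14, 3.14, 3.14].

## Interface

Orientations are given as [roll, pitch, yaw] about the fixed x, y, z axes, in that order (R = Rz(yaw) Ry(pitch) Rx(roll)).
In Python, from cell import read_state, get_image, camera_params, finish_job gives the robot as it stands.
- The arm moves only by the tool arm_command, never from a script. Its argument "deltas" is a list of rows, each an object of numbers: "dx", "dy", "dz": the shift along the world's x, y, z in m; "yaw": the turn about the world's z in degrees; "jaw": the opening, from 0 (shut) to 1 (fully open). A call has 1 to 20 rows; each row is the pose to reach, as a shift and turn from the pose commanded when the call began; what a row does not reach only later rows make up. A row lasts 1/10 s, in which the tool goes at most 50 mm and 8.59 degrees, less where a joint would pass 70% of its speed; a pose out of reach is approached as far as the arm can. A call with a gripper value outside its range is refused whole. The fingers move at their own pace and stop on an object; the grip force is fixed at half the most. Time passes only in rows, so rows that repeat a pose let the fingers close. It gives the time, the measured TCP pose, the force, the opening and the grip force at its end, in the units of the state.
- read_state(): the state, without advancing time (a new reading comes with each control period).
- get_image(name): name is "side" or "top"; returns (picture, depth): 480x640x3 uint8, red, green, blue; 480x640 float32, mm along the optical axis (not along the pixel's ray), 0 where there is no reading.
- camera_params(name): a dict with "camera_matrix" (3x3 intrinsics, pixels), "k1" (the pictures are not rectified: a ray, as slopes to the right and down, at radius r is drawn at 1 + k1 r^2 times it, then the intrinsics apply), "extrinsics" (4x4, takes a point from camera to world coordinates). Camera axes: x right, y down, z forward; pixel columns grow to the right and rows downward; lengths in mm; the calibration is good to about 2 mm. A picture is of the moment at which its call begins. camera_params takes no time and is no camera call.
- finish_job(): hands the job in; it is judged then, once.
The state is a dict: "clock": time; "qpos": joint angles; "qd": joint speeds; "tau": joint torques, N m; "eef_pos": TCP position; "tool_rot": TCP orientation; "force": force on the tool from outside, world axes, zero at the start; "torque": the same for the moment, N m; "width": finger opening in mm; "gripper_force": force on a finger pad.
Only numpy, scipy, OpenCV 4.12 (cv2) and the standard library are available. Lean on these libraries where they do the work, as an engineer would, in place of code of your own. Each camera call takes 0.05 s, during which the arm holds its last target. There are 200 camera calls.

## Task

The clay jars on the ware board are to be fired with their lids on: put each of the four knobbed lids on the jar it fits, so that every lid sits level and fully down in its jar's mouth and nothing is held any more. The ware is brittle, so set the lids down without dropping them, keep the jars standing where they are, and leave the handled cup and the saucer alone.

Things in the scene. Friction and masses are not known exactly. Their poses are not given: they have to be found in the camera images.
- jar_small: The smallest of four loose open round terracotta jars (no handle) on the ware board (its top at z = 0.015). Height 54 mm, rim 48 mm across outside, walls 5 mm, mouth 38 mm inside, belly 60 mm at its widest, near half height. Origin at the centre of its underside, z up; the rim is 54 mm above it.
- jar_medium: The second smallest of four loose open round terracotta jars (no handle) on the ware board (its top at z = 0.015). Height 62 mm, rim 62 mm across outside, walls 5 mm, mouth 52 mm inside, belly 74 mm at its widest, near half height. Origin at the centre of its underside, z up; the rim is 62 mm above it.
- jar_large: The second largest of four loose open round terracotta jars (no handle) on the ware board (its top at z = 0.015). Height 70 mm, rim 76 mm across outside, walls 5 mm, mouth 66 mm inside, belly 88 mm at its widest, near half height. Origin at the centre of its underside, z up; the rim is 70 mm above it.
- jar_largest: The largest of four loose open round terracotta jars (no handle) on the ware board (its top at z = 0.015). Height 80 mm, rim 90 mm across outside, walls 5 mm, mouth 80 mm inside, belly 102 mm at its widest, near half height. Origin at the centre of its underside, z up; the rim is 80 mm above it.
- lid_small: The smallest of four loose terracotta lids, knob up, on the board; fits the smallest jar. Origin: centre of underside, z up; heights from there: tapered spigot 0-8 mm (23 mm wide at foot, 33 at top) enters the mouth; disc 50 mm wide, 8-12 mm at edge, 16 at middle; knob 16-38 mm, 18 mm wide at 29-34, neck 13 mm. Seated, disc on rim: origin 46 mm above the jar's. 30 g.
- lid_medium: The second smallest of four loose terracotta lids, knob up, on the board; fits the second smallest jar. Origin: centre of underside, z up; heights from there: tapered spigot 0-8 mm (37 mm wide at foot, 47 at top) enters the mouth; disc 64 mm wide, 8-12 mm at edge, 16 at middle; knob 16-38 mm, 20 mm wide at 29-34, neck 13 mm. Seated, disc on rim: origin 54 mm above the jar's. 45 g.
- lid_large: The second largest of four loose terracotta lids, knob up, on the board; fits the second largest jar. Origin: centre of underside, z up; heights from there: tapered spigot 0-8 mm (51 mm wide at foot, 61 at top) enters the mouth; disc 78 mm wide, 8-12 mm at edge, 16 at middle; knob 16-38 mm, 21 mm wide at 29-34, neck 13 mm. Seated, disc on rim: origin 62 mm above the jar's. 61 g.
- lid_largest: The largest of four loose terracotta lids, knob up, on the board; fits the largest jar. Origin: centre of underside, z up; heights from there: tapered spigot 0-8 mm (65 mm wide at foot, 75 at top) enters the mouth; disc 92 mm wide, 8-12 mm at edge, 16 at middle; knob 16-38 mm, 23 mm wide at 29-34, neck 13 mm. Seated, disc on rim: origin 72 mm above the jar's. 76 g.
- cup: A terracotta cup with a side handle, 66 mm across the rim and 60 mm high, standing in the row of the jars; it has no lid and stays. Origin at the centre of its underside; the handle points to its +y. The plywood ware board under all the ware is 15 mm thick, its top at z = 0.015.
- saucer: A terracotta saucer, 100 mm across and 14 mm high, shallow and without a knob, lying in the row of the lids; it stays. Origin at the centre of its underside. The plywood ware board under all the ware is 15 mm thick, its top at z = 0.015.
Mind the look-alikes: they are no part of the job. Leave any white look-alike of the jar_largest alone.

How it is judged:
By the outcome, as a careful person would: the job done as asked, in the order asked, and still so for the second after the job is handed in, with the robot touching nothing.
It also fails if it takes over 106 s, if anything falls off the work surface, if the arm or the gripper's body presses on something with over 40 N, if the wrist force passes 120 N, or if a joint passes its speed limit or range.

## Working session

There is one attempt and no reset: what is moved stays moved. The work goes in short steps, Python scripts to look and compute and a tool call to move; the robot and the scene stay as the last step left them, time stands still between calls to the robot, and variables do not carry over. Pictures are saved under pics/ and viewed, at most 14 in all, crops included, and the job is handed in when it is done.

Besides the shell and the picture viewer there is one more tool, called after "Call:" by a JSON object that holds its "fn" and its "kwargs". arm_command: Moves the arm, as the interface text tells. Its arguments: {"type":"object","properties":{"deltas":{"type":"array"}},"required":["deltas"]}

```bash
mkdir -p pics
cat > h.py <<'E'
import numpy as np, cv2
from cell import *
def snap(n,f):
    im,d=get_image(n); cv2.imwrite(f'pics/{f}.png',im[:,:,::-1]); np.savez(f'{f}.npz',im=im,d=d); return im,d
def ray(n,u,v):
    p=camera_params(n);K=np.array(p['camera_matrix']);E=np.array(p['extrinsics'])
    x=np.atleast_2d(cv2.undistortPoints(np.array([[[u,v]]],float),K,np.array([p['k1'],0,0,0.])).reshape(2))[0]
    # exact inverse of 1+k1 r^2 model
    return E[:3,3],E[:3,:3]@np.array([x[0],x[1],1.])
def onz(n,u,v,z):
    o,r=ray(n,u,v); return o+r*(z-o[2])/r[2]
def pt(n,u,v,d):
    o,r=ray(n,u,v); return o+r*d
def cloud(n,d):
    p=camera_params(n);K=np.array(p['camera_matrix']);E=np.array(p['extrinsics'])
    v,u=np.mgrid[:480,:640]
    x=cv2.undistortPoints(np.stack([u,v],-1).reshape(-1,1,2).astype(float),K,np.array([p['k1'],0,0,0.])).reshape(480,640,2)
    P=np.dstack([x,np.ones((480,640))])*d[...,None]
    W=P@E[:3,:3].T+E[:3,3]; W[d==0]=np.nan; return W
E
python3 - <<'E'
from h import *
for n in('top','side'):
    snap(n,n+'0'); p=camera_params(n); print(n,np.round(p['camera_matrix'],1).tolist(),p['k1'],np.round(p['extrinsics'],2).tolist())
s=read_state(); print(s['clock'],s['eef_pos'],s['tool_rot'],s['width'],s['force'])
E
```

```text
top [[437.4, 0.0, 309.7], [0.0, 437.4, 234.9], [0.0, 0.0, 1.0]] -0.07597565212930284 [[-0.0, -0.99, 0.13, 460.22], [-1.0, -0.0, -0.03, 21.68], [0.03, -0.13, -0.99, 841.19], [0.0, 0.0, 0.0, 1.0]]
side [[543.5, 0.0, 306.2], [0.0, 543.5, 240.5], [0.0, 0.0, 1.0]] -0.15415389632066526 [[1.0, -0.04, 0.08, 459.04], [-0.09, -0.59, 0.8, -839.71], [0.02, -0.8, -0.6, 680.99], [0.0, 0.0, 0.0, 1.0]]
0.1 [185.53835996 622.35573294 230.47404132] [-3.13986355e+00 -8.67445897e-06  2.85173943e+00] 85.40788300392555 [-0.26052328 -0.21588846  0.0030427 ]
```

View pics/top0.png

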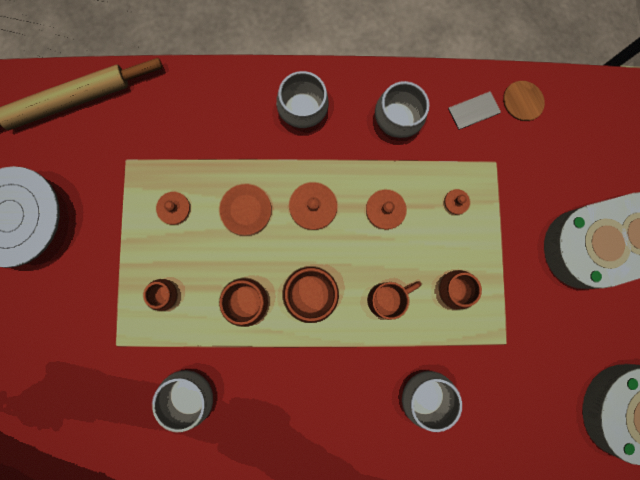

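View pics/side0.png

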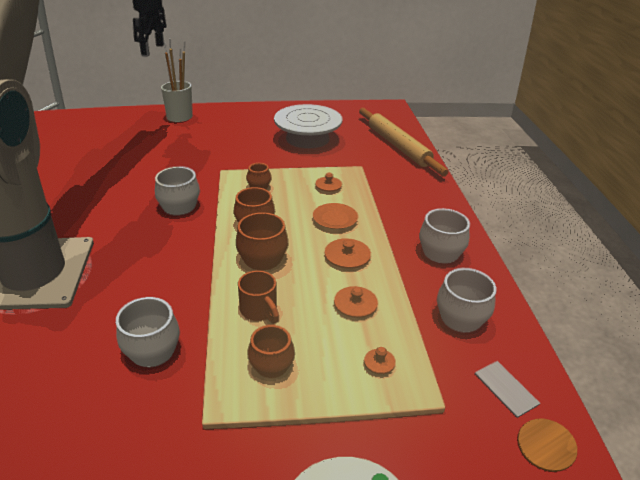

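The top view shows the row of lids with knobs at (172,208), (313,205), (386,209) and (457,202), with the flat saucer at (246,210). The jars are at (160,295), (244,302), (311,294) and (460,290), and the handled cup is at (389,300). The white look-alikes stand off the board. Next I'll measure the terracotta pieces.

```bash
cat > meas.py <<'E'
from h import *
def circ(P):
    A=np.c_[2*P[:,:2],np.ones(len(P))]; c=np.linalg.lstsq(A,(P[:,:2]**2).sum(1),rcond=None)[0]
    return c[:2],2*np.sqrt(c[2]+c[0]**2+c[1]**2)
def mask(im):
    h=cv2.cvtColor(im,cv2.COLOR_RGB2HSV).astype(int)
    return (((h[...,0]>=4)&(h[...,0]<16)&(h[...,1]>110)&(h[...,2]>35))*255).astype(np.uint8)
def blobs(n,im):
    m=cv2.morphologyEx(mask(im),cv2.MORPH_OPEN,np.ones((3,3)))
    k,l,st,c=cv2.connectedComponentsWithStats(m)
    return [(l==i,c[i],st[i]) for i in range(1,k) if 150<st[i,4]<9000]
if __name__=='__main__':
  for n in('top','side'):
    z=np.load(n+'0.npz'); im,d=z['im'],z['d']; W=cloud(n,d)
    for b,c,s in blobs(n,im):
        P=W[b]; P=P[~np.isnan(P[:,2])]
        if len(P)<50: continue
        mx=np.percentile(P[:,2],98.5)
        T=P[P[:,2]>mx-5]; 
        print(n,np.round(c),s[2:5],'xy',np.round(np.median(P[:,:2],0)),'ztop',round(mx,1),'top pts',len(T),T[:,:2].mean(0).round(1),'circ',[np.round(q,1) for q in circ(T)])
        cs,_=cv2.findContours(b.astype(np.uint8),cv2.RETR_EXTERNAL,cv2.CHAIN_APPROX_NONE)
        q=max(cs,key=len).reshape(-1,2)
        for zz in ([27.] if mx<60 else [mx]):
            R=np.array([onz(n,*a,zz) for a in q]); print('    outline on z',round(zz),[np.round(t,1) for t in circ(R)])
E
python3 meas.py
```

```text
top [141.  68.] [ 41  21 427] xy [905. 340.] ztop 34.8 top pts 244 [905.  339.9] circ [array([906.5, 340. ]), np.float64(48.2)]
    outline on z 27 [array([906.4, 340. ]), np.float64(57.4)]
top [524. 100.] [  42   41 1338] xy [ 858. -450.] ztop 8.0 top pts 1145 [ 857.6 -450. ] circ [array([ 857.9, -449.8]), np.float64(63.1)]
    outline on z 27 [array([ 847.4, -437.1]), np.float64(87.7)]
top [313. 206.] [  49   48 1828] xy [624.  -5.] ztop 51.6 top pts 117 [626.   -4.1] circ [array([626.3,  -4.1]), np.float64(16.0)]
    outline on z 27 [array([625.,  -5.]), np.float64(90.7)]
top [245. 209.] [  53   52 2150] xy [619. 124.] ztop 29.0 top pts 772 [618.4 122.5] circ [array([618.6, 123.9]), np.float64(86.9)]
    outline on z 27 [array([617.7, 123. ]), np.float64(98.0)]
top [457. 202.] [ 26  26 518] xy [ 632. -281.] ztop 52.3 top pts 64 [ 634. -284.] circ [array([ 634.2, -284.5]), np.float64(12.1)]
    outline on z 27 [array([ 634.3, -283.2]), np.float64(49.3)]
top [386. 209.] [  41   40 1281] xy [ 617. -143.] ztop 52.7 top pts 88 [ 620.2 -144.3] circ [array([ 620.5, -144.6]), np.float64(1
[... 1927 characters left out ...]
58.5]), np.float64(12.6)]
    outline on z 27 [array([622.9, 261.5]), np.float64(70.2)]
side [422. 299.] [ 100  211 4703] xy [ 751. -125.] ztop 3.0 top pts 4175 [ 753.3 -111.3] circ [array([613.6, -75.5]), np.float64(404.0)]Traceback (most recent call last):
  File "meas.py", line 24, in <module>
    R=np.array([onz(n,*a,zz) for a in q]); print('    outline on z',round(zz),[np.round(t,1) for t in circ(R)])
                ~~~^^^^^^^^^
  File "h.py", line 11, in onz
    o,r=ray(n,u,v); return o+r*(z-o[2])/r[2]
        ~~~^^^^^^^
  File "h.py", line 6, in ray
    p=camera_params(n);K=np.array(p['camera_matrix']);E=np.array(p['extrinsics'])
ValueError: time passes only in moves, steps and waits
```

```bash
sed -i 's/^from cell import \*/import cell\nfrom cell import *\n_c={}\ndef camera_params(n):\n    if n not in _c: _c[n]=cell.camera_params(n)\n    return _c[n]/' h.py
python3 - <<'E'
import cv2
i=cv2.imread('pics/top0.png')[180:330,130:490]; cv2.imwrite('pics/crop.png',cv2.resize(i,None,fx=2.2,fy=2.2,interpolation=2))
E
```

```text
(no output)
```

View pics/crop.png

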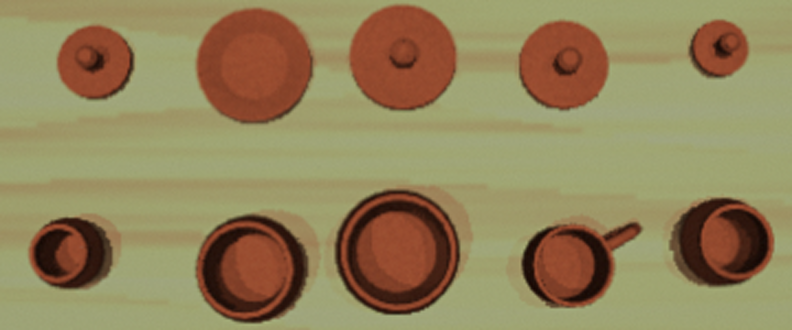

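Call:
{"fn": "arm_command", "kwargs": {"deltas": [{"dx":0.03,"dy":-0.03,"dz":0,"yaw":4,"jaw":0.5},{"dx":0.06,"dy":-0.055,"dz":0,"yaw":8,"jaw":0.5},{"dx":0.09,"dy":-0.08,"dz":0,"yaw":12,"jaw":0.5},{"dx":0.12,"dy":-0.105,"dz":0,"yaw":16.6,"jaw":0.5},{"dx":0.15,"dy":-0.13,"dz":0,"yaw":16.6,"jaw":0.5},{"dx":0.18,"dy":-0.155,"dz":-0.01,"yaw":16.6,"jaw":0.5},{"dx":0.21,"dy":-0.18,"dz":-0.02,"yaw":16.6,"jaw":0.5},{"dx":0.24,"dy":-0.205,"dz":-0.03,"yaw":16.6,"jaw":0.5},{"dx":0.27,"dy":-0.23,"dz":-0.05,"yaw":16.6,"jaw":0.5},{"dx":0.3,"dy":-0.255,"dz":-0.06,"yaw":16.6,"jaw":0.5},{"dx":0.33,"dy":-0.28,"dz":-0.07,"yaw":16.6,"jaw":0.5},{"dx":0.36,"dy":-0.305,"dz":-0.08,"yaw":16.6,"jaw":0.5},{"dx":0.39,"dy":-0.33,"dz":-0.1,"yaw":16.6,"jaw":0.5},{"dx":0.42,"dy":-0.35,"dz":-0.12,"yaw":16.6,"jaw":0.5},{"dx":0.435,"dy":-0.361,"dz":-0.13,"yaw":16.6,"jaw":0.5},{"dx":0.435,"dy":-0.361,"dz":-0.13,"yaw":16.6,"jaw":0.5},{"dx":0.435,"dy":-0.361,"dz":-0.13,"yaw":16.6,"jaw":0.5}]}}

```text
clock: 1.8
eef_pos: [619.5, 263.3, 101.2]
tool_rot: [3.14, -0.002, -3.141]
force: [-0.2, 0.7, 0.1]
width: 42.9
gripper_force: 0.0
```

The crop confirms the choice. The four knobbed lids are at crop x 95, 403, 563 and 720, with disc fits of 63, 91, 76 and 49 mm, so medium, largest, large and small. The saucer (255) has no knob and the cup (565,260) has a handle. Now I'll check the arm's alignment over the medium lid from the side.

Run:
```python
from h import *
im,d=snap('side','s1')
c=im[60:240,230:430]; cv2.imwrite('pics/s1c.png',cv2.resize(c[:,:,::-1],None,fx=3.3,fy=3.3,interpolation=2))
```

```text
(no output)
```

View pics/s1c.png

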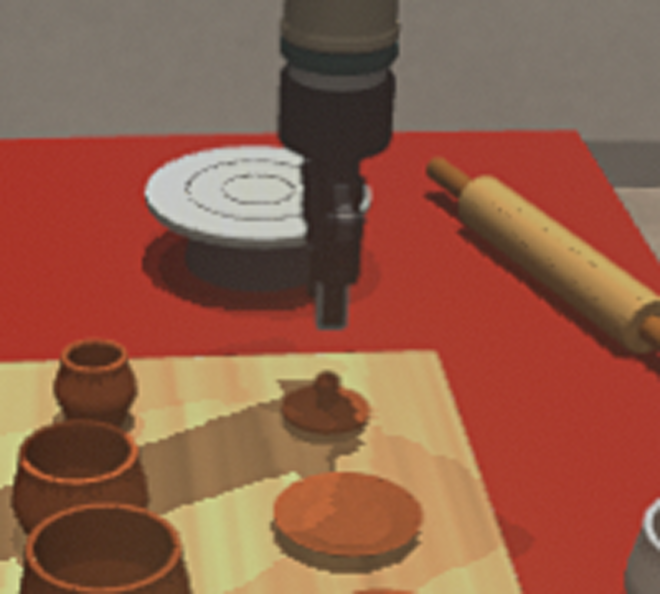

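The side view puts the fingertips, at crop (331,325), above the medium lid's knob at (327,380), so x is aligned. I'll descend and grip.

Call:
{"fn": "arm_command", "kwargs": {"deltas": [{"dx":0.001,"dy":-0.002,"dz":-0.015,"jaw":0.5},{"dx":0.001,"dy":-0.002,"dz":-0.03,"jaw":0.5},{"dx":0.001,"dy":-0.002,"dz":-0.045,"jaw":0.5},{"dx":0.001,"dy":-0.002,"dz":-0.057,"jaw":0.5},{"dx":0.001,"dy":-0.002,"dz":-0.065,"jaw":0.5},{"dx":0.001,"dy":-0.002,"dz":-0.067,"jaw":0.5},{"dx":0.001,"dy":-0.002,"dz":-0.067,"jaw":0.4},{"dx":0.001,"dy":-0.002,"dz":-0.067,"jaw":0.3},{"dx":0.001,"dy":-0.002,"dz":-0.067,"jaw":0.25},{"dx":0.001,"dy":-0.002,"dz":-0.067,"jaw":0.2},{"dx":0.001,"dy":-0.002,"dz":-0.067,"jaw":0.15},{"dx":0.001,"dy":-0.002,"dz":-0.067,"jaw":0.1},{"dx":0.001,"dy":-0.002,"dz":-0.067,"jaw":0.1},{"dx":0.001,"dy":-0.002,"dz":-0.067,"jaw":0.1}]}}

```text
invalid input at $.deltas[0]: expected keys dx, dy, dz, yaw, jaw
```

Call:
{"fn": "arm_command", "kwargs": {"deltas": [{"dx":0.001,"dy":-0.002,"dz":-0.015,"yaw":0,"jaw":0.5},{"dx":0.001,"dy":-0.002,"dz":-0.03,"yaw":0,"jaw":0.5},{"dx":0.001,"dy":-0.002,"dz":-0.045,"yaw":0,"jaw":0.5},{"dx":0.001,"dy":-0.002,"dz":-0.057,"yaw":0,"jaw":0.5},{"dx":0.001,"dy":-0.002,"dz":-0.065,"yaw":0,"jaw":0.5},{"dx":0.001,"dy":-0.002,"dz":-0.067,"yaw":0,"jaw":0.5},{"dx":0.001,"dy":-0.002,"dz":-0.067,"yaw":0,"jaw":0.4},{"dx":0.001,"dy":-0.002,"dz":-0.067,"yaw":0,"jaw":0.3},{"dx":0.001,"dy":-0.002,"dz":-0.067,"yaw":0,"jaw":0.25},{"dx":0.001,"dy":-0.002,"dz":-0.067,"yaw":0,"jaw":0.2},{"dx":0.001,"dy":-0.002,"dz":-0.067,"yaw":0,"jaw":0.15},{"dx":0.001,"dy":-0.002,"dz":-0.067,"yaw":0,"jaw":0.1},{"dx":0.001,"dy":-0.002,"dz":-0.067,"yaw":0,"jaw":0.1},{"dx":0.001,"dy":-0.002,"dz":-0.067,"yaw":0,"jaw":0.1}]}}

```text
clock: 3.25
eef_pos: [622.3, 260.2, 35.2]
tool_rot: [3.141, 0.001, 3.142]
force: [-0.4, 0.6, 5.4]
width: 16.4
gripper_force: 58.6
```

Run:
```python
from h import *
im,d=snap('side','s2')
c=im[110:210,270:390]; cv2.imwrite('pics/s2c.png',cv2.resize(c[:,:,::-1],None,fx=5.5,fy=5.5,interpolation=2))
print(read_state()['eef_pos'],read_state()['torque'])
```

```text
[622.313596   260.25535109  35.20700907] [-0.01914937  0.07390261 -0.00026988]
```

View pics/s2c.png

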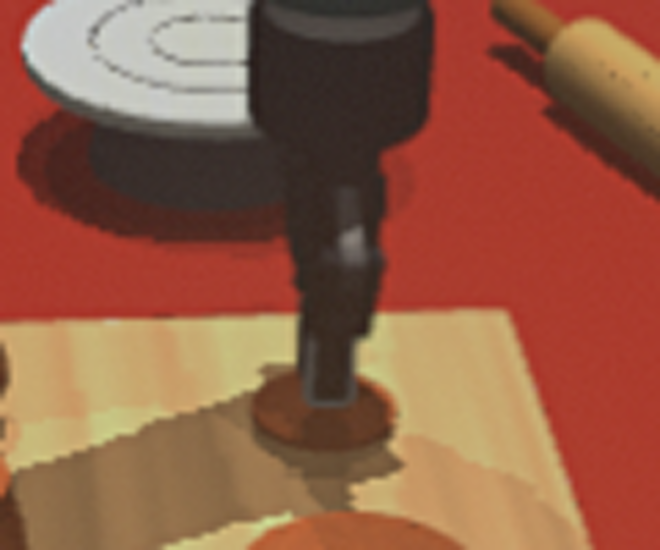

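The lid is level and centred in x, but the 16.4 mm width and the 5 N upward force suggest I'm not on the 20 mm band. I'll regrip 4 mm higher.

Call:
{"fn": "arm_command", "kwargs": {"deltas": [{"dx":0,"dy":0,"dz":0,"yaw":0,"jaw":0.25},{"dx":0,"dy":0,"dz":0.002,"yaw":0,"jaw":0.4},{"dx":0,"dy":0,"dz":0.004,"yaw":0,"jaw":0.4},{"dx":0,"dy":0,"dz":0.004,"yaw":0,"jaw":0.35},{"dx":0,"dy":0,"dz":0.004,"yaw":0,"jaw":0.3},{"dx":0,"dy":0,"dz":0.004,"yaw":0,"jaw":0.25},{"dx":0,"dy":0,"dz":0.004,"yaw":0,"jaw":0.2},{"dx":0,"dy":0,"dz":0.004,"yaw":0,"jaw":0.15},{"dx":0,"dy":0,"dz":0.004,"yaw":0,"jaw":0.1},{"dx":0,"dy":0,"dz":0.004,"yaw":0,"jaw":0.1},{"dx":0,"dy":0,"dz":0.004,"yaw":0,"jaw":0.1}]}}

```text
clock: 4.4
eef_pos: [621.7, 260.0, 38.4]
tool_rot: [3.141, 0.0, 3.141]
force: [-1.4, 0.4, 2.0]
width: 16.1
gripper_force: 58.6
```

Call:
{"fn": "arm_command", "kwargs": {"deltas": [{"dx":0,"dy":0,"dz":0.001,"yaw":0,"jaw":0.1},{"dx":0,"dy":0,"dz":0.003,"yaw":0,"jaw":0.1},{"dx":0,"dy":0,"dz":0.006,"yaw":0,"jaw":0.1},{"dx":0,"dy":0,"dz":0.01,"yaw":0,"jaw":0.1},{"dx":0,"dy":0,"dz":0.01,"yaw":0,"jaw":0.1}]}}

```text
clock: 4.9
eef_pos: [622.3, 260.1, 49.1]
tool_rot: [3.141, 0.001, 3.141]
force: [-0.0, 0.0, -0.8]
width: 16.2
gripper_force: 58.5
```

Run:
```python
from h import *
print(read_state()['force'],read_state()['width'])
im,d=snap('side','s3')
c=im[110:210,270:390]; cv2.imwrite('pics/s3c.png',cv2.resize(c[:,:,::-1],None,fx=5.5,fy=5.5,interpolation=2))
```

```text
[-0.00168709  0.03732491 -0.82678634] 16.209794153936816
```

View pics/s3c.png

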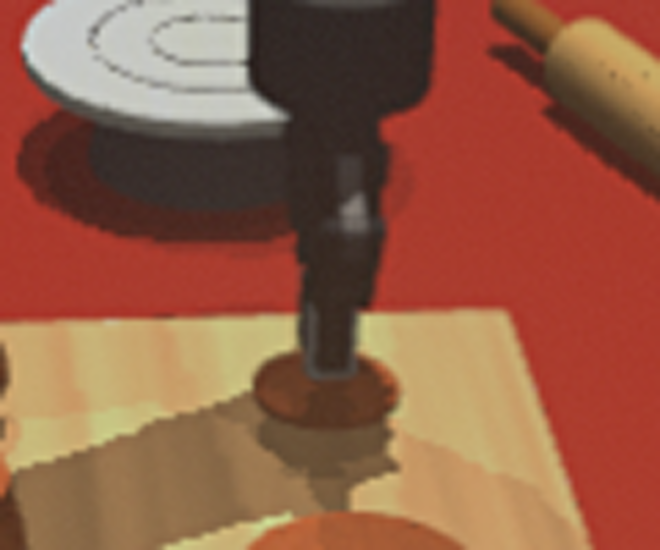

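The lid hangs level under the fingers at crop (327,390). Now I'll carry it to the medium jar at about (465,-272).

Call:
{"fn": "arm_command", "kwargs": {"deltas": [{"dx":0,"dy":0,"dz":0.02,"yaw":0,"jaw":0.1},{"dx":0,"dy":0,"dz":0.05,"yaw":0,"jaw":0.1},{"dx":-0.003,"dy":-0.01,"dz":0.08,"yaw":0,"jaw":0.1},{"dx":-0.009,"dy":-0.03,"dz":0.105,"yaw":0,"jaw":0.1},{"dx":-0.018,"dy":-0.06,"dz":0.12,"yaw":0,"jaw":0.1},{"dx":-0.028,"dy":-0.095,"dz":0.13,"yaw":0,"jaw":0.1},{"dx":-0.039,"dy":-0.133,"dz":0.13,"yaw":0,"jaw":0.1},{"dx":-0.05,"dy":-0.171,"dz":0.13,"yaw":0,"jaw":0.1},{"dx":-0.062,"dy":-0.209,"dz":0.13,"yaw":0,"jaw":0.1},{"dx":-0.073,"dy":-0.247,"dz":0.13,"yaw":0,"jaw":0.1},{"dx":-0.084,"dy":-0.285,"dz":0.13,"yaw":0,"jaw":0.1},{"dx":-0.095,"dy":-0.323,"dz":0.13,"yaw":0,"jaw":0.1},{"dx":-0.107,"dy":-0.361,"dz":0.13,"yaw":0,"jaw":0.1},{"dx":-0.118,"dy":-0.399,"dz":0.13,"yaw":0,"jaw":0.1},{"dx":-0.129,"dy":-0.437,"dz":0.13,"yaw":0,"jaw":0.1},{"dx":-0.14,"dy":-0.472,"dz":0.13,"yaw":0,"jaw":0.1},{"dx":-0.148,"dy":-0.502,"dz":0.125,"yaw":0,"jaw":0.1},{"dx":-0.154,"dy":-0.522,"dz":0.115,"yaw":0,"jaw":0.1},{"dx":-0.157,"dy":-0.532,"dz":0.105,"yaw":0,"jaw":0.1},{"dx":-0.157,"dy":-0.532,"dz":0.1,"yaw":0,"jaw":0.1}]}}

```text
clock: 6.95
eef_pos: [463.6, -273.2, 147.4]
tool_rot: [3.141, -0.001, 3.139]
force: [-0.2, -0.2, -0.4]
width: 16.2
gripper_force: 58.6
```

Run:
```python
from h import *
s=read_state();print(s['eef_pos'],s['width'])
snap('top','t4')
im,d=snap('side','s4')
c=im[220:400,180:380]; cv2.imwrite('pics/s4c.png',cv2.resize(c[:,:,::-1],None,fx=3.3,fy=3.3,interpolation=2))
```

```text
[ 463.62948245 -273.15398937  147.35524349] 16.21789493033663
```

View pics/s4c.png

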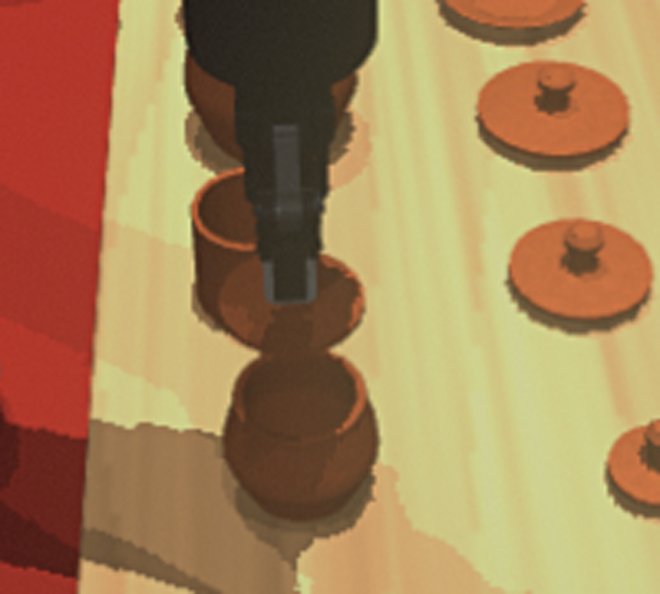

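```bash
cat > rel.py <<'E'
from meas import *
import sys
def fixr(P,R):
    from scipy.optimize import least_squares
    f=lambda c:np.hypot(P[:,0]-c[0],P[:,1]-c[1])-R
    r=least_squares(f,P[:,:2].mean(0),loss='soft_l1'); return r.x.round(1),round(float(np.abs(r.fun).mean()),2)
def edge(n,name,cx,cy,zlo,zhi,zp,R,maxr,jumpok=True):
    """occluding outline of points in height band, cast onto plane zp, circle of known radius"""
    z=np.load(name+'.npz'); W=cloud(n,z['d']); m=mask(z['im'])>0
    with np.errstate(invalid='ignore'): b=m&(W[...,2]>zlo)&(W[...,2]<zhi)&(np.hypot(W[...,0]-cx,W[...,1]-cy)<maxr)
    k,l,st,_=cv2.connectedComponentsWithStats(b.astype(np.uint8)); b=l==1+np.argmax(st[1:,4])
    cs,_=cv2.findContours(b.astype(np.uint8),cv2.RETR_EXTERNAL,cv2.CHAIN_APPROX_NONE)
    q=max(cs,key=len).reshape(-1,2); Q=[]
    d=z['d']
    for u,v in q:   # keep where what lies just outside is farther (true edge, not occluded by the hand)
        a=d[max(v-3,0):v+4,max(u-3,0):u+4]
        if a.min()>0 and a.min()>d[v,u]-12: Q.append(onz(n,u,v,zp))
    Q=np.array(Q); c,e=fixr(Q,R); 
    g=np.hypot(*(Q[:,:2]-c).T); Q=Q[abs(g-R)<3]; c,e=fixr(Q,R)
    return c,e,len(Q)
E
python3 - <<'E'
from rel import *
zo=147.4-23.7
print('lid side',edge('side','s4',463,-273,zo+2,zo+20,zo+9,32,45))
print('lid top ',edge('top','t4',463,-273,zo+2,zo+20,zo+12,32,45))
def rim(n,f,x,y,zt,Rm):
    z=np.load(f+'.npz');W=cloud(n,z['d']);m=mask(z['im'])>0
    with np.errstate(invalid='ignore'): b=m&(abs(W[...,2]-zt)<2.5)&(np.hypot(W[...,0]-x,W[...,1]-y)<Rm+9)
    P=W[b]; return fixr(P,Rm),len(P),P[:,2].mean().round(1)
J=dict(medium=(465,-272,77,28.5),small=(457,272,69,21.5),large=(445,120,85,35.5),largest=(459,1,95,42.5))
for k,(x,y,zt,R) in J.items():
    print(k,'top',rim('top','top0',x,y,zt,R),'side',rim('side','side0',x,y,zt,R))
E
```

```text
lid side (array([ 464.7, -271.9]), 0.79, 83)
lid top  (array([ 463., -273.]), 1.04, 65)
medium top ((array([ 465.2, -272.3]), 1.2), 197, np.float64(76.0)) side ((array([ 466.8, -274.5]), 1.35), 321, np.float64(76.6))
small top ((array([456.9, 272.5]), 1.16), 122, np.float64(67.7)) side ((array([459. , 270.6]), 1.74), 91, np.float64(68.5))
large top ((array([445.3, 120.4]), 1.22), 263, np.float64(83.8)) side ((array([446.5, 118.6]), 1.51), 169, np.float64(84.4))
largest top ((array([459.1,   1.3]), 1.2), 337, np.float64(93.8)) side ((array([460.1,  -1.1]), 1.46), 260, np.float64(94.3))
```

Call:
{"fn": "arm_command", "kwargs": {"deltas": [{"dx":0.002,"dy":0.0,"dz":-0.01,"yaw":0,"jaw":0.1},{"dx":0.002,"dy":0.0,"dz":-0.02,"yaw":0,"jaw":0.1},{"dx":0.002,"dy":0.0,"dz":-0.03,"yaw":0,"jaw":0.1},{"dx":0.002,"dy":0.0,"dz":-0.037,"yaw":0,"jaw":0.1},{"dx":0.002,"dy":0.0,"dz":-0.042,"yaw":0,"jaw":0.1},{"dx":0.002,"dy":0.0,"dz":-0.046,"yaw":0,"jaw":0.1},{"dx":0.002,"dy":0.0,"dz":-0.049,"yaw":0,"jaw":0.1},{"dx":0.002,"dy":0.0,"dz":-0.051,"yaw":0,"jaw":0.1},{"dx":0.002,"dy":0.0,"dz":-0.052,"yaw":0,"jaw":0.1},{"dx":0.002,"dy":0.0,"dz":-0.052,"yaw":0,"jaw":0.1}]}}

```text
clock: 8.05
eef_pos: [466.8, -272.2, 96.4]
tool_rot: [-3.142, 0.0, 3.141]
force: [0.0, -0.4, -0.9]
width: 16.0
gripper_force: 58.6
```

Call:
{"fn": "arm_command", "kwargs": {"deltas": [{"dx":-0.001,"dy":0.0,"dz":-0.001,"yaw":0,"jaw":0.1},{"dx":-0.001,"dy":0.0,"dz":-0.002,"yaw":0,"jaw":0.1},{"dx":-0.001,"dy":0.0,"dz":-0.003,"yaw":0,"jaw":0.1},{"dx":-0.001,"dy":0.0,"dz":-0.0035,"yaw":0,"jaw":0.1},{"dx":-0.001,"dy":0.0,"dz":-0.0035,"yaw":0,"jaw":0.1}]}}

```text
clock: 8.55
eef_pos: [465.7, -272.1, 92.7]
tool_rot: [3.142, -0.0, 3.142]
force: [0.1, 0.2, -0.7]
width: 16.0
gripper_force: 58.6
```

Call:
{"fn": "arm_command", "kwargs": {"deltas": [{"dx":0,"dy":0.0,"dz":-0.0005,"yaw":0,"jaw":0.1},{"dx":0,"dy":0.0,"dz":-0.001,"yaw":0,"jaw":0.1},{"dx":0,"dy":0.0,"dz":-0.001,"yaw":0,"jaw":0.1}]}}

```text
clock: 8.85
eef_pos: [465.8, -272.1, 92.3]
tool_rot: [-3.141, 0.0, 3.141]
force: [-0.8, 0.9, 4.3]
width: 15.8
gripper_force: 59.0
```

Contact comes at the expected seat height. I'll release slowly and retreat towards the largest lid, moving up first.

Call:
{"fn": "arm_command", "kwargs": {"deltas": [{"dx":0,"dy":0,"dz":0.0005,"yaw":0,"jaw":0.2},{"dx":0,"dy":0,"dz":0.001,"yaw":0,"jaw":0.25},{"dx":0,"dy":0,"dz":0.001,"yaw":0,"jaw":0.3},{"dx":0,"dy":0,"dz":0.001,"yaw":0,"jaw":0.4},{"dx":0,"dy":0,"dz":0.001,"yaw":0,"jaw":0.5},{"dx":0,"dy":0,"dz":0.005,"yaw":0,"jaw":0.5},{"dx":0,"dy":0,"dz":0.02,"yaw":0,"jaw":0.5},{"dx":0,"dy":0,"dz":0.05,"yaw":0,"jaw":0.5},{"dx":0.02,"dy":0,"dz":0.06,"yaw":0,"jaw":0.5},{"dx":0.05,"dy":0.01,"dz":0.06,"yaw":0,"jaw":0.5},{"dx":0.08,"dy":0.03,"dz":0.06,"yaw":0,"jaw":0.5},{"dx":0.1,"dy":0.06,"dz":0.05,"yaw":0,"jaw":0.5},{"dx":0.12,"dy":0.085,"dz":0.035,"yaw":0,"jaw":0.5},{"dx":0.14,"dy":0.11,"dz":0.02,"yaw":0,"jaw":0.5},{"dx":0.15,"dy":0.122,"dz":0.005,"yaw":0,"jaw":0.5},{"dx":0.1545,"dy":0.1275,"dz":-0.01,"yaw":0,"jaw":0.5},{"dx":0.1545,"dy":0.1275,"dz":-0.02,"yaw":0,"jaw":0.5}]}}

```text
clock: 10.55
eef_pos: [619.5, -144.6, 70.3]
tool_rot: [-3.141, -0.002, -3.141]
force: [-0.2, 0.4, 0.5]
width: 42.5
gripper_force: 0.0
```

```bash
cat > chk.py <<'E'
from rel import *
import sys
def chk(nm,x,y,R,zo):
    "lid seated? disc outline centre, knob height, disc plane tilt"
    for n in('top','side'):
        snap(n,nm+n[0]); z=np.load(nm+n[0]+'.npz');W=cloud(n,z['d'])
        with np.errstate(invalid='ignore'): b=(mask(z['im'])>0)&(np.hypot(W[...,0]-x,W[...,1]-y)<R+4)&(abs(W[...,2]-zo-12)<8)
        P=W[b]; r=np.hypot(P[:,0]-x,P[:,1]-y); Q=P[(r>.55*R)&(r<.92*R)&(P[:,2]>zo+8)]
        a=np.linalg.lstsq(np.c_[Q[:,:2]-[x,y],np.ones(len(Q))],Q[:,2],rcond=None)[0]
        with np.errstate(invalid='ignore'): k=W[(mask(z['im'])>0)&(np.hypot(W[...,0]-x,W[...,1]-y)<14)][:,2]
        print(n,edge(n,nm+n[0],x,y,zo+5,zo+20,zo+(12 if n=='top' else 9),R,R+12),'tilt deg',np.degrees(a[:2]).round(1),'disc z-zo',(a[2]-zo).round(1),'knob top-zo',np.nanpercentile(k,97).round(1)-zo,len(Q))
E
python3 -c "
from chk import *
chk('m1',465.5,-272.5,32,69)
z=np.load('m1s.npz')['im'][300:440,200:460]; cv2.imwrite('pics/m1c.png',cv2.resize(z[:,:,::-1],None,fx=2.8,fy=2.8))
print(read_state()['eef_pos'])"
```

```text
top (array([ 465.1, -271. ]), 1.0, 70) tilt deg [-0.  -0.1] disc z-zo 12.1 knob top-zo 38.3 544
side (array([ 466. , -272.6]), 0.76, 49) tilt deg [ 0.1 -0.6] disc z-zo 13.4 knob top-zo 38.2 497
[ 617.82177473 -146.44154512   69.94275096]
```

View pics/m1c.png

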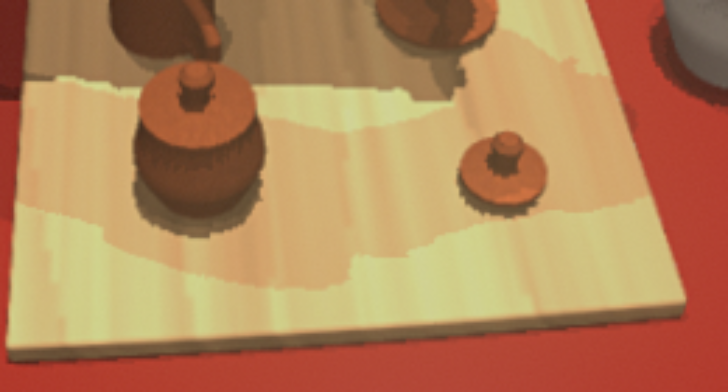

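The medium lid is level and fully down in its jar. Now I'll grip the large lid.

Call:
{"fn": "arm_command", "kwargs": {"deltas": [{"dx":0,"dy":0,"dz":-0.012,"yaw":0,"jaw":0.5},{"dx":0,"dy":0,"dz":-0.024,"yaw":0,"jaw":0.5},{"dx":0,"dy":0,"dz":-0.031,"yaw":0,"jaw":0.5},{"dx":0,"dy":0,"dz":-0.033,"yaw":0,"jaw":0.45},{"dx":0,"dy":0,"dz":-0.033,"yaw":0,"jaw":0.4},{"dx":0,"dy":0,"dz":-0.033,"yaw":0,"jaw":0.35},{"dx":0,"dy":0,"dz":-0.033,"yaw":0,"jaw":0.3},{"dx":0,"dy":0,"dz":-0.033,"yaw":0,"jaw":0.25},{"dx":0,"dy":0,"dz":-0.033,"yaw":0,"jaw":0.2},{"dx":0,"dy":0,"dz":-0.033,"yaw":0,"jaw":0.15},{"dx":0,"dy":0,"dz":-0.033,"yaw":0,"jaw":0.1},{"dx":0,"dy":0,"dz":-0.033,"yaw":0,"jaw":0.1},{"dx":0,"dy":0,"dz":-0.033,"yaw":0,"jaw":0.1}]}}

```text
clock: 11.95
eef_pos: [620.6, -144.6, 39.5]
tool_rot: [-3.141, 0.001, 3.142]
force: [-1.4, 1.0, 5.8]
width: 17.2
gripper_force: 58.5
```

Call:
{"fn": "arm_command", "kwargs": {"deltas": [{"dx":0,"dy":0,"dz":0.002,"yaw":0,"jaw":0.1},{"dx":0,"dy":0,"dz":0.01,"yaw":0,"jaw":0.1},{"dx":0,"dy":0,"dz":0.03,"yaw":0,"jaw":0.1},{"dx":0,"dy":0,"dz":0.065,"yaw":0,"jaw":0.1},{"dx":-0.005,"dy":0.01,"dz":0.1,"yaw":0,"jaw":0.1},{"dx":-0.02,"dy":0.03,"dz":0.125,"yaw":0,"jaw":0.1},{"dx":-0.037,"dy":0.056,"dz":0.14,"yaw":0,"jaw":0.1},{"dx":-0.056,"dy":0.085,"dz":0.14,"yaw":0,"jaw":0.1},{"dx":-0.075,"dy":0.114,"dz":0.14,"yaw":0,"jaw":0.1},{"dx":-0.094,"dy":0.143,"dz":0.14,"yaw":0,"jaw":0.1},{"dx":-0.113,"dy":0.172,"dz":0.14,"yaw":0,"jaw":0.1},{"dx":-0.132,"dy":0.201,"dz":0.14,"yaw":0,"jaw":0.1},{"dx":-0.149,"dy":0.227,"dz":0.14,"yaw":0,"jaw":0.1},{"dx":-0.162,"dy":0.247,"dz":0.135,"yaw":0,"jaw":0.1},{"dx":-0.17,"dy":0.259,"dz":0.125,"yaw":0,"jaw":0.1},{"dx":-0.1745,"dy":0.265,"dz":0.115,"yaw":0,"jaw":0.1},{"dx":-0.1745,"dy":0.265,"dz":0.11,"yaw":0,"jaw":0.1},{"dx":-0.1745,"dy":0.265,"dz":0.11,"yaw":0,"jaw":0.1},{"dx":-0.1745,"dy":0.265,"dz":0.11,"yaw":0,"jaw":0.1}]}}

```text
clock: 13.85
eef_pos: [446.3, 119.8, 149.1]
tool_rot: [-3.141, 0.001, 3.14]
force: [0.3, 0.6, -0.4]
width: 17.9
gripper_force: 58.7
```

```bash
cat > hov.py <<'E'
from rel import *
import sys
nm,x,y,R,h=sys.argv[1],*map(float,sys.argv[2:])
snap('top',nm+'t');s=read_state();e=s['eef_pos'];zo=e[2]-h;print(e.round(1),s['force'].round(1),s['width'])
print('lid top',edge('top',nm+'t',e[0],e[1],zo+2,zo+20,zo+12,R,R+13))
snap('side',nm+'s');print('lid side',edge('side',nm+'s',e[0],e[1],zo+2,zo+20,zo+9,R,R+13), 'want top',x,y)
z=np.load(nm+'s.npz');W=cloud('side',z['d'])
with np.errstate(invalid='ignore'): b=(mask(z['im'])>0)&(np.hypot(W[...,0]-e[0],W[...,1]-e[1])<R)&(abs(W[...,2]-zo-14)<6)
P=W[b]; a=np.linalg.lstsq(np.c_[P[:,:2]-e[:2],np.ones(len(P))],P[:,2],rcond=None)[0]; print('tilt',np.degrees(a[:2]).round(1),'z',(a[2]-zo).round(1))
E
python3 hov.py l 445.3 120.4 39 23.7
```

```text
[446.5 119.8 149.2] [-0.2 -0.8 -1.2] 17.773496434307543
lid top (array([446. , 119.9]), 0.27, 3)
lid side (array([448.3, 119.4]), 1.02, 32) want top 445.3 120.4
tilt [0.2 0.6] z 12.9
```

Call:
{"fn": "arm_command", "kwargs": {"deltas": [{"dx":-0.0005,"dy":0.0005,"dz":-0.012,"yaw":0,"jaw":0.1},{"dx":-0.0005,"dy":0.0005,"dz":-0.024,"yaw":0,"jaw":0.1},{"dx":-0.0005,"dy":0.0005,"dz":-0.032,"yaw":0,"jaw":0.1},{"dx":-0.0005,"dy":0.0005,"dz":-0.037,"yaw":0,"jaw":0.1},{"dx":-0.0005,"dy":0.0005,"dz":-0.04,"yaw":0,"jaw":0.1},{"dx":-0.0005,"dy":0.0005,"dz":-0.042,"yaw":0,"jaw":0.1},{"dx":-0.0005,"dy":0.0005,"dz":-0.044,"yaw":0,"jaw":0.1},{"dx":-0.0005,"dy":0.0005,"dz":-0.045,"yaw":0,"jaw":0.1},{"dx":-0.0005,"dy":0.0005,"dz":-0.046,"yaw":0,"jaw":0.1},{"dx":-0.0005,"dy":0.0005,"dz":-0.046,"yaw":0,"jaw":0.1},{"dx":-0.0005,"dy":0.0005,"dz":-0.046,"yaw":0,"jaw":0.1}]}}

```text
clock: 15.05
eef_pos: [445.2, 120.9, 102.9]
tool_rot: [3.142, 0.0, 3.142]
force: [0.3, 0.2, -0.4]
width: 17.7
gripper_force: 58.7
```

Call:
{"fn": "arm_command", "kwargs": {"deltas": [{"dx":0,"dy":0,"dz":-0.0005,"yaw":0,"jaw":0.1},{"dx":0,"dy":0,"dz":-0.001,"yaw":0,"jaw":0.1},{"dx":0,"dy":0,"dz":-0.0015,"yaw":0,"jaw":0.1},{"dx":0,"dy":0,"dz":-0.002,"yaw":0,"jaw":0.1},{"dx":0,"dy":0,"dz":-0.002,"yaw":0,"jaw":0.1}]}}

```text
clock: 15.55
eef_pos: [445.3, 120.9, 101.4]
tool_rot: [3.142, 0.0, 3.142]
force: [-1.5, -0.4, 7.0]
width: 17.7
gripper_force: 59.3
```

Contact at h = 24.4 mm matches the grasp height, so it's seated. I'll release and go to the largest lid.

Call:
{"fn": "arm_command", "kwargs": {"deltas": [{"dx":0,"dy":0,"dz":0.0005,"yaw":0,"jaw":0.2},{"dx":0,"dy":0,"dz":0.001,"yaw":0,"jaw":0.25},{"dx":0,"dy":0,"dz":0.001,"yaw":0,"jaw":0.3},{"dx":0,"dy":0,"dz":0.001,"yaw":0,"jaw":0.4},{"dx":0,"dy":0,"dz":0.001,"yaw":0,"jaw":0.5},{"dx":0,"dy":0,"dz":0.005,"yaw":0,"jaw":0.5},{"dx":0,"dy":0,"dz":0.02,"yaw":0,"jaw":0.5},{"dx":0,"dy":0,"dz":0.05,"yaw":0,"jaw":0.5},{"dx":0.02,"dy":-0.005,"dz":0.06,"yaw":0,"jaw":0.5},{"dx":0.05,"dy":-0.02,"dz":0.06,"yaw":0,"jaw":0.5},{"dx":0.08,"dy":-0.04,"dz":0.06,"yaw":0,"jaw":0.5},{"dx":0.11,"dy":-0.065,"dz":0.05,"yaw":0,"jaw":0.5},{"dx":0.14,"dy":-0.09,"dz":0.035,"yaw":0,"jaw":0.5},{"dx":0.16,"dy":-0.11,"dz":0.02,"yaw":0,"jaw":0.5},{"dx":0.174,"dy":-0.121,"dz":0.005,"yaw":0,"jaw":0.5},{"dx":0.1805,"dy":-0.1255,"dz":-0.01,"yaw":0,"jaw":0.5},{"dx":0.1805,"dy":-0.1255,"dz":-0.025,"yaw":0,"jaw":0.5},{"dx":0.1805,"dy":-0.1255,"dz":-0.031,"yaw":0,"jaw":0.5},{"dx":0.1805,"dy":-0.1255,"dz":-0.031,"yaw":0,"jaw":0.5}]}}

```text
clock: 17.45
eef_pos: [624.0, -3.1, 68.8]
tool_rot: [3.141, -0.003, -3.14]
force: [-0.2, -0.2, 0.2]
width: 42.9
gripper_force: 0.0
```

```bash
python3 -c "
from chk import *
chk('l1',445.5,120,39,77)
print(read_state()['eef_pos'])"
```

```text
top (array([445.1, 120.6]), 1.13, 113) tilt deg [-0.2  0.2] disc z-zo 11.7 knob top-zo 38.2 897
side (array([445.4, 117.6]), 1.3, 37) tilt deg [-0.3  0.3] disc z-zo 13.1 knob top-zo 38.2 298
[625.45121443  -3.48834445  70.27780899]
```

The large lid is seated: 0.2° tilt, knob top at 38.2 mm, jar unmoved. Now the largest lid.

Call:
{"fn": "arm_command", "kwargs": {"deltas": [{"dx":0,"dy":0,"dz":-0.012,"yaw":0,"jaw":0.5},{"dx":0,"dy":0,"dz":-0.024,"yaw":0,"jaw":0.5},{"dx":0,"dy":0,"dz":-0.029,"yaw":0,"jaw":0.5},{"dx":0,"dy":0,"dz":-0.031,"yaw":0,"jaw":0.45},{"dx":0,"dy":0,"dz":-0.031,"yaw":0,"jaw":0.4},{"dx":0,"dy":0,"dz":-0.031,"yaw":0,"jaw":0.35},{"dx":0,"dy":0,"dz":-0.031,"yaw":0,"jaw":0.3},{"dx":0,"dy":0,"dz":-0.031,"yaw":0,"jaw":0.25},{"dx":0,"dy":0,"dz":-0.031,"yaw":0,"jaw":0.2},{"dx":0,"dy":0,"dz":-0.031,"yaw":0,"jaw":0.15},{"dx":0,"dy":0,"dz":-0.031,"yaw":0,"jaw":0.1},{"dx":0,"dy":0,"dz":-0.031,"yaw":0,"jaw":0.1},{"dx":0,"dy":0,"dz":-0.031,"yaw":0,"jaw":0.1}]}}

```text
clock: 18.85
eef_pos: [626.1, -4.6, 39.5]
tool_rot: [-3.142, 0.001, 3.141]
force: [-0.8, 0.9, 5.6]
width: 19.6
gripper_force: 58.6
```

Call:
{"fn": "arm_command", "kwargs": {"deltas": [{"dx":0,"dy":0,"dz":0.002,"yaw":0,"jaw":0.1},{"dx":0,"dy":0,"dz":0.01,"yaw":0,"jaw":0.1},{"dx":0,"dy":0,"dz":0.03,"yaw":0,"jaw":0.1},{"dx":0,"dy":0,"dz":0.065,"yaw":0,"jaw":0.1},{"dx":-0.005,"dy":0.0,"dz":0.1,"yaw":0,"jaw":0.1},{"dx":-0.02,"dy":0.001,"dz":0.12,"yaw":0,"jaw":0.1},{"dx":-0.045,"dy":0.002,"dz":0.125,"yaw":0,"jaw":0.1},{"dx":-0.075,"dy":0.003,"dz":0.125,"yaw":0,"jaw":0.1},{"dx":-0.105,"dy":0.004,"dz":0.125,"yaw":0,"jaw":0.1},{"dx":-0.13,"dy":0.005,"dz":0.125,"yaw":0,"jaw":0.1},{"dx":-0.15,"dy":0.006,"dz":0.122,"yaw":0,"jaw":0.1},{"dx":-0.162,"dy":0.006,"dz":0.12,"yaw":0,"jaw":0.1},{"dx":-0.166,"dy":0.006,"dz":0.12,"yaw":0,"jaw":0.1},{"dx":-0.166,"dy":0.006,"dz":0.12,"yaw":0,"jaw":0.1},{"dx":-0.166,"dy":0.006,"dz":0.12,"yaw":0,"jaw":0.1}]}}

```text
clock: 20.35
eef_pos: [460.9, 1.4, 159.1]
tool_rot: [3.141, 0.002, 3.141]
force: [-0.1, -0.5, -1.3]
width: 19.3
gripper_force: 58.7
```

```bash
python3 hov.py x 459.1 1.3 46 24.4
```

```text
[460.9   1.5 159. ] [ 0.  -0.5 -0.2] 19.144900568254055Traceback (most recent call last):
  File "hov.py", line 5, in <module>
    print('lid top',edge('top',nm+'t',e[0],e[1],zo+2,zo+20,zo+12,R,R+13))
                    ~~~~^^^^^^^^^^^^^^^^^^^^^^^^^^^^^^^^^^^^^^^^^^^^^^^^
  File "rel.py", line 11, in edge
    k,l,st,_=cv2.connectedComponentsWithStats(b.astype(np.uint8)); b=l==1+np.argmax(st[1:,4])
                                                                          ~~~~~~~~~^^^^^^^^^^
    return _wrapfunc(a, 'argmax', axis=axis, out=out, **kwds)
    return bound(*args, **kwds)
ValueError: attempt to get argmax of an empty sequence
```

```bash
sed -i "s/^print('lid top'/0 and print('lid top'/" hov.py; python3 hov.py x 459.1 1.3 46 24.4
```

```text
[460.8   1.5 159. ] [ 0.1 -0.3 -0.3] 19.445622889530288
lid side (array([461.8,   1.5]), 0.89, 44) want top 459.1 1.3
tilt [0.3 0.5] z 13.2
```

Call:
{"fn": "arm_command", "kwargs": {"deltas": [{"dx":-0.001,"dy":0.0,"dz":-0.012,"yaw":0,"jaw":0.1},{"dx":-0.001,"dy":0.0,"dz":-0.024,"yaw":0,"jaw":0.1},{"dx":-0.001,"dy":0.0,"dz":-0.032,"yaw":0,"jaw":0.1},{"dx":-0.001,"dy":0.0,"dz":-0.037,"yaw":0,"jaw":0.1},{"dx":-0.001,"dy":0.0,"dz":-0.04,"yaw":0,"jaw":0.1},{"dx":-0.001,"dy":0.0,"dz":-0.042,"yaw":0,"jaw":0.1},{"dx":-0.001,"dy":0.0,"dz":-0.044,"yaw":0,"jaw":0.1},{"dx":-0.001,"dy":0.0,"dz":-0.045,"yaw":0,"jaw":0.1},{"dx":-0.001,"dy":0.0,"dz":-0.0455,"yaw":0,"jaw":0.1},{"dx":-0.001,"dy":0.0,"dz":-0.0455,"yaw":0,"jaw":0.1}]}}

```text
clock: 21.5
eef_pos: [458.8, 1.4, 113.4]
tool_rot: [3.142, 0.0, 3.141]
force: [0.1, -0.2, -0.1]
width: 19.5
gripper_force: 58.7
```

Call:
{"fn": "arm_command", "kwargs": {"deltas": [{"dx":0.0005,"dy":0,"dz":-0.0005,"yaw":0,"jaw":0.1},{"dx":0.0005,"dy":0,"dz":-0.001,"yaw":0,"jaw":0.1},{"dx":0.0005,"dy":0,"dz":-0.0015,"yaw":0,"jaw":0.1},{"dx":0.0005,"dy":0,"dz":-0.002,"yaw":0,"jaw":0.1},{"dx":0.0005,"dy":0,"dz":-0.002,"yaw":0,"jaw":0.1}]}}

```text
clock: 22.0
eef_pos: [459.3, 1.4, 111.4]
tool_rot: [-3.142, 0.0, 3.142]
force: [-0.6, 0.2, 2.0]
width: 19.7
gripper_force: 58.9
```

Seated contact. I'll release and go to the small lid.

Call:
{"fn": "arm_command", "kwargs": {"deltas": [{"dx":0,"dy":0,"dz":-0.0005,"yaw":0,"jaw":0.1},{"dx":0,"dy":0,"dz":0.0,"yaw":0,"jaw":0.2},{"dx":0,"dy":0,"dz":0.0005,"yaw":0,"jaw":0.3},{"dx":0,"dy":0,"dz":0.0005,"yaw":0,"jaw":0.4},{"dx":0,"dy":0,"dz":0.0005,"yaw":0,"jaw":0.5},{"dx":0,"dy":0,"dz":0.005,"yaw":0,"jaw":0.5},{"dx":0,"dy":0,"dz":0.02,"yaw":0,"jaw":0.5},{"dx":0,"dy":0,"dz":0.05,"yaw":0,"jaw":0.5},{"dx":0.01,"dy":-0.015,"dz":0.06,"yaw":0,"jaw":0.5},{"dx":0.03,"dy":-0.045,"dz":0.06,"yaw":0,"jaw":0.5},{"dx":0.05,"dy":-0.08,"dz":0.06,"yaw":0,"jaw":0.5},{"dx":0.07,"dy":-0.115,"dz":0.05,"yaw":0,"jaw":0.5},{"dx":0.092,"dy":-0.15,"dz":0.04,"yaw":0,"jaw":0.5},{"dx":0.114,"dy":-0.185,"dz":0.03,"yaw":0,"jaw":0.5},{"dx":0.136,"dy":-0.22,"dz":0.015,"yaw":0,"jaw":0.5},{"dx":0.156,"dy":-0.252,"dz":0.0,"yaw":0,"jaw":0.5},{"dx":0.17,"dy":-0.275,"dz":-0.015,"yaw":0,"jaw":0.5},{"dx":0.1755,"dy":-0.285,"dz":-0.03,"yaw":0,"jaw":0.5},{"dx":0.1755,"dy":-0.285,"dz":-0.04,"yaw":0,"jaw":0.5},{"dx":0.1755,"dy":-0.285,"dz":-0.04,"yaw":0,"jaw":0.5}]}}

```text
clock: 24.0
eef_pos: [633.0, -282.3, 69.4]
tool_rot: [3.139, -0.004, -3.142]
force: [-0.6, 0.9, 0.0]
width: 42.5
gripper_force: 0.0
```

```bash
python3 -c "
from chk import *
chk('x1',459.2,1,46,87)
print(read_state()['eef_pos'])"
```

```text
top (array([460. ,   1.6]), 0.96, 125) tilt deg [ 0.2 -0. ] disc z-zo 11.8 knob top-zo 37.8 1261
side (array([460.5,  -1.5]), 1.22, 59) tilt deg [ 0.2 -0.1] disc z-zo 13.0 knob top-zo 38.5 530
[ 634.61243443 -281.96849901   71.62567907]
```

Call:
{"fn": "arm_command", "kwargs": {"deltas": [{"dx":0,"dy":0,"dz":-0.012,"yaw":0,"jaw":0.5},{"dx":0,"dy":0,"dz":-0.024,"yaw":0,"jaw":0.5},{"dx":0,"dy":0,"dz":-0.03,"yaw":0,"jaw":0.5},{"dx":0,"dy":0,"dz":-0.032,"yaw":0,"jaw":0.45},{"dx":0,"dy":0,"dz":-0.032,"yaw":0,"jaw":0.4},{"dx":0,"dy":0,"dz":-0.032,"yaw":0,"jaw":0.35},{"dx":0,"dy":0,"dz":-0.032,"yaw":0,"jaw":0.3},{"dx":0,"dy":0,"dz":-0.032,"yaw":0,"jaw":0.25},{"dx":0,"dy":0,"dz":-0.032,"yaw":0,"jaw":0.2},{"dx":0,"dy":0,"dz":-0.032,"yaw":0,"jaw":0.15},{"dx":0,"dy":0,"dz":-0.032,"yaw":0,"jaw":0.1},{"dx":0,"dy":0,"dz":-0.032,"yaw":0,"jaw":0.1},{"dx":0,"dy":0,"dz":-0.032,"yaw":0,"jaw":0.1}]}}

```text
clock: 25.4
eef_pos: [635.1, -283.9, 39.8]
tool_rot: [-3.141, 0.001, 3.141]
force: [-0.1, -0.7, 6.0]
width: 14.6
gripper_force: 58.7
```

Call:
{"fn": "arm_command", "kwargs": {"deltas": [{"dx":0,"dy":0,"dz":0.002,"yaw":0,"jaw":0.1},{"dx":0,"dy":0,"dz":0.01,"yaw":0,"jaw":0.1},{"dx":0,"dy":0,"dz":0.03,"yaw":0,"jaw":0.1},{"dx":0,"dy":0,"dz":0.065,"yaw":0,"jaw":0.1},{"dx":-0.003,"dy":0.01,"dz":0.1,"yaw":0,"jaw":0.1},{"dx":-0.011,"dy":0.034,"dz":0.125,"yaw":0,"jaw":0.1},{"dx":-0.022,"dy":0.068,"dz":0.14,"yaw":0,"jaw":0.1},{"dx":-0.034,"dy":0.106,"dz":0.14,"yaw":0,"jaw":0.1},{"dx":-0.046,"dy":0.144,"dz":0.14,"yaw":0,"jaw":0.1},{"dx":-0.058,"dy":0.182,"dz":0.14,"yaw":0,"jaw":0.1},{"dx":-0.07,"dy":0.22,"dz":0.14,"yaw":0,"jaw":0.1},{"dx":-0.082,"dy":0.258,"dz":0.14,"yaw":0,"jaw":0.1},{"dx":-0.095,"dy":0.296,"dz":0.14,"yaw":0,"jaw":0.1},{"dx":-0.107,"dy":0.334,"dz":0.14,"yaw":0,"jaw":0.1},{"dx":-0.119,"dy":0.372,"dz":0.14,"yaw":0,"jaw":0.1},{"dx":-0.131,"dy":0.41,"dz":0.14,"yaw":0,"jaw":0.1},{"dx":-0.143,"dy":0.448,"dz":0.14,"yaw":0,"jaw":0.1},{"dx":-0.155,"dy":0.484,"dz":0.14,"yaw":0,"jaw":0.1},{"dx":-0.165,"dy":0.515,"dz":0.135,"yaw":0,"jaw":0.1},{"dx":-0.172,"dy":0.538,"dz":0.125,"yaw":0,"jaw":0.1}]}}

```text
clock: 27.4
eef_pos: [461.9, 257.5, 165.0]
tool_rot: [3.14, 0.001, -3.139]
force: [0.2, -0.2, -0.8]
width: 14.4
gripper_force: 58.6
```

Call:
{"fn": "arm_command", "kwargs": {"deltas": [{"dx":-0.0045,"dy":0.014,"dz":-0.01,"yaw":0,"jaw":0.1},{"dx":-0.0055,"dy":0.018,"dz":-0.02,"yaw":0,"jaw":0.1},{"dx":-0.0055,"dy":0.018,"dz":-0.03,"yaw":0,"jaw":0.1},{"dx":-0.0055,"dy":0.018,"dz":-0.03,"yaw":0,"jaw":0.1},{"dx":-0.0055,"dy":0.018,"dz":-0.03,"yaw":0,"jaw":0.1}]}}

```text
clock: 27.9
eef_pos: [457.8, 270.7, 134.0]
tool_rot: [-3.14, -0.0, 3.139]
force: [-0.2, 0.6, -0.7]
width: 14.6
gripper_force: 58.6
```

```bash
sed -i "s/^0 and print('lid top'/print('lid top'/" hov.py; python3 hov.py q 456.9 272.3 25 24.6
```

```text
[458.  271.1 134.4] [-0.2  0.6  0.1] 14.548821706923798
lid top (array([457.2, 267.9]), 0.3, 9)
lid side (array([460.3, 272.6]), 1.48, 17) want top 456.9 272.3
tilt [ 2.5 -1.5] z 13.3
```

Call:
{"fn": "arm_command", "kwargs": {"deltas": [{"dx":-0.0005,"dy":0.0005,"dz":-0.012,"yaw":0,"jaw":0.1},{"dx":-0.0005,"dy":0.0005,"dz":-0.024,"yaw":0,"jaw":0.1},{"dx":-0.0005,"dy":0.0005,"dz":-0.032,"yaw":0,"jaw":0.1},{"dx":-0.0005,"dy":0.0005,"dz":-0.036,"yaw":0,"jaw":0.1},{"dx":-0.0005,"dy":0.0005,"dz":-0.038,"yaw":0,"jaw":0.1},{"dx":-0.0005,"dy":0.0005,"dz":-0.038,"yaw":0,"jaw":0.1},{"dx":-0.0005,"dy":0.0005,"dz":-0.038,"yaw":0,"jaw":0.1}]}}

```text
clock: 28.7
eef_pos: [456.9, 273.1, 96.5]
tool_rot: [3.141, 0.0, -3.142]
force: [-0.3, -0.6, -0.7]
width: 14.4
gripper_force: 58.6
```

```bash
python3 hov.py r 456.9 272.3 25 24.6; python3 -c "
import cv2,numpy as np
z=np.load('rs.npz')['im'][110:230,200:320]; cv2.imwrite('pics/r.png',cv2.resize(z[:,:,::-1],None,fx=5,fy=5))"
```

```text
[457.  273.1  96.6] [ 0.2  0.1 -0.3] 14.330396235322395
lid top (array([504.6, 267.1]), 1.33, 12)
lid side (array([459.3, 274.5]), 0.21, 6) want top 456.9 272.3
tilt [1.8 1.1] z 13.9
```

View pics/r.png

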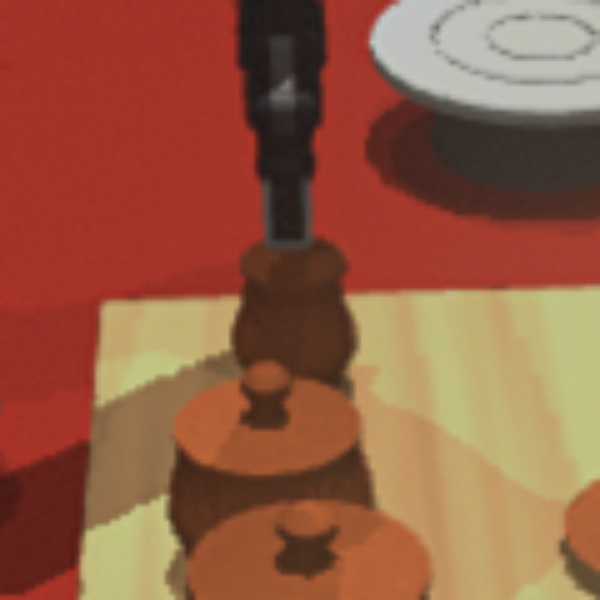

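The side view shows the small lid (crop x 293) centred over its jar (294), and the other two lids down. I'll lower it.

Call:
{"fn": "arm_command", "kwargs": {"deltas": [{"dx":0,"dy":-0.0005,"dz":-0.002,"yaw":0,"jaw":0.1},{"dx":0,"dy":-0.0005,"dz":-0.004,"yaw":0,"jaw":0.1},{"dx":0,"dy":-0.0005,"dz":-0.006,"yaw":0,"jaw":0.1},{"dx":0,"dy":-0.0005,"dz":-0.008,"yaw":0,"jaw":0.1},{"dx":0,"dy":-0.0005,"dz":-0.009,"yaw":0,"jaw":0.1},{"dx":0,"dy":-0.0005,"dz":-0.0095,"yaw":0,"jaw":0.1},{"dx":0,"dy":-0.0005,"dz":-0.0095,"yaw":0,"jaw":0.1}]}}

```text
clock: 29.5
eef_pos: [456.7, 272.4, 86.7]
tool_rot: [-3.142, -0.0, 3.142]
force: [0.9, 0.2, -0.5]
width: 14.2
gripper_force: 58.6
```

Call:
{"fn": "arm_command", "kwargs": {"deltas": [{"dx":0,"dy":0,"dz":-0.0005,"yaw":0,"jaw":0.1},{"dx":0,"dy":0,"dz":-0.001,"yaw":0,"jaw":0.1},{"dx":0,"dy":0,"dz":-0.0015,"yaw":0,"jaw":0.1},{"dx":0,"dy":0,"dz":-0.0015,"yaw":0,"jaw":0.1},{"dx":0,"dy":0,"dz":-0.0015,"yaw":0,"jaw":0.1}]}}

```text
clock: 30.0
eef_pos: [456.9, 272.6, 85.7]
tool_rot: [3.141, 0.001, 3.141]
force: [-0.8, -1.0, 4.8]
width: 14.3
gripper_force: 59.1
```

Contact at the predicted seat height of 85.7 mm. I'll release and clear away.

Call:
{"fn": "arm_command", "kwargs": {"deltas": [{"dx":0,"dy":0,"dz":0.0005,"yaw":0,"jaw":0.2},{"dx":0,"dy":0,"dz":0.001,"yaw":0,"jaw":0.25},{"dx":0,"dy":0,"dz":0.001,"yaw":0,"jaw":0.3},{"dx":0,"dy":0,"dz":0.001,"yaw":0,"jaw":0.4},{"dx":0,"dy":0,"dz":0.001,"yaw":0,"jaw":0.5},{"dx":0,"dy":0,"dz":0.005,"yaw":0,"jaw":0.5},{"dx":0,"dy":0,"dz":0.02,"yaw":0,"jaw":0.5},{"dx":0,"dy":0,"dz":0.05,"yaw":0,"jaw":0.5},{"dx":0,"dy":0,"dz":0.09,"yaw":0,"jaw":0.5},{"dx":0,"dy":0.03,"dz":0.12,"yaw":0,"jaw":0.5},{"dx":0,"dy":0.07,"dz":0.14,"yaw":0,"jaw":0.5},{"dx":0,"dy":0.11,"dz":0.15,"yaw":0,"jaw":0.5},{"dx":0,"dy":0.15,"dz":0.15,"yaw":0,"jaw":0.5},{"dx":0,"dy":0.19,"dz":0.15,"yaw":0,"jaw":0.5},{"dx":0,"dy":0.2,"dz":0.15,"yaw":0,"jaw":0.5},{"dx":0,"dy":0.2,"dz":0.15,"yaw":0,"jaw":0.5}]}}

```text
clock: 31.6
eef_pos: [455.5, 474.3, 234.9]
tool_rot: [3.141, -0.001, -3.138]
force: [-0.1, -0.7, -0.6]
width: 42.9
gripper_force: 0.0
```

```bash
python3 -c "
from chk import *
chk('z1',457,272,25,61)
chk('z2',465.3,-272,32,69)
chk('z3',445.3,120,39,77)
chk('z4',459.3,1,46,87)"
```

```text
top (array([457.4, 269.8]), 0.97, 60) tilt deg [ 0.4 -1.3] disc z-zo 11.9 knob top-zo 37.599999999999994 340
side (array([459.2, 269. ]), 1.25, 13) tilt deg [1.7 2. ] disc z-zo 13.7 knob top-zo 38.900000000000006 95
top (array([ 464.9, -270.9]), 0.94, 84) tilt deg [-0.6 -0.3] disc z-zo 12.1 knob top-zo 38.2 548
side (array([ 466.5, -273.3]), 0.96, 78) tilt deg [ 0.1 -0.8] disc z-zo 13.4 knob top-zo 38.3 500
top (array([444.8, 120.4]), 1.18, 121) tilt deg [-0.2  0.3] disc z-zo 11.7 knob top-zo 38.2 885
side (array([445.8, 117.4]), 1.25, 35) tilt deg [0.1 0.5] disc z-zo 13.2 knob top-zo 38.8 298
top (array([460. ,   1.3]), 0.9, 137) tilt deg [ 0.1 -0. ] disc z-zo 11.8 knob top-zo 37.8 1263
side (array([460.4,  -1.4]), 1.31, 65) tilt deg [0.2 0.1] disc z-zo 13.0 knob top-zo 38.900000000000006 548
```

```bash
python3 -c "
import cv2,numpy as np
z=np.load('z1t.npz')['im'][150:360,100:520]; cv2.imwrite('pics/zt.png',cv2.resize(z[:,:,::-1],None,fx=1.9,fy=1.9))"
```

```text
(no output)
```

View pics/zt.png

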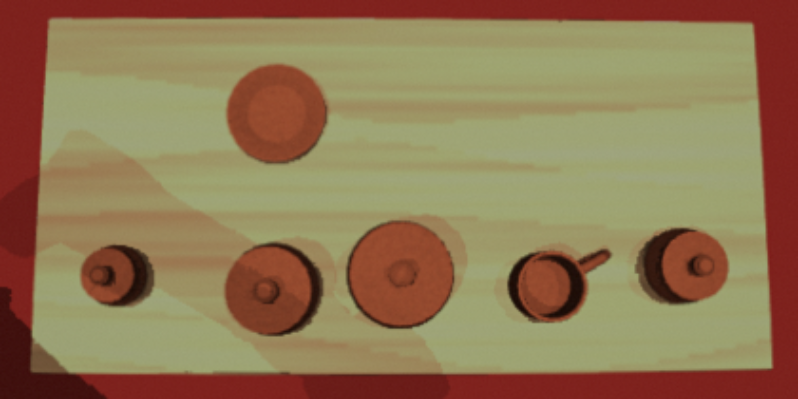

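All four lids sit on their jars, at crop (110,275), (270,288), (402,272) and (692,265), at the right heights and level. The cup and saucer are untouched. Handing in.

```bash
python3 -c "
from cell import *
print(finish_job())"
```

```text
the job is handed in; nothing more can be done
None
```

All four lids are on their matching jars, each set down gently at its expected seated height and level as far as the cameras can measure; I left the cup, the saucer and the white look-alikes alone and handed the job in about 32 s into the 106 s limit.

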